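# Find the full ballast tin

## Task

One of the three identical closed ballast tins on the grey stand is full and clearly heavier than the other two: heft them one at a time, starting with the tin nearest the chrome floodlight post and working along the row to the one nearest the yellow beacon, lifting each a few centimetres straight up, clear of the stand, for a second. Then hold the heaviest one up, upright and still, with its underside about 20 cm above the table, and finish while still holding it there, with the other two set gently back, standing upright in the middle of their own black discs. Leave everything else alone: do not bump the post or beacon, and do not push the car, pit wall, tool, controller or bottle about.

Things in the scene. Friction and masses are not known exactly. Their poses are not given: they have to be found in the camera images.
- stand: fixed low grey plastic plinth, 100 x 380 x 12 mm (its own x, y, z), with three black discs in a row along its y axis, 130 mm apart. Origin under its centre at table height; y runs along the row, x across it
- disc_a (a point): centre of the +y end black disc (74 mm across, flush) on the stand's top, 12 mm above the table
- disc_b (a point): centre of the middle black disc (74 mm across, flush) on the stand's top, 12 mm above the table
- disc_c (a point): centre of the -y end black disc (74 mm across, flush) on the stand's top, 12 mm above the table
- tin_a: closed round tin, steel with a red band and brass bead, 56 mm in diameter, 75 mm high, straight smooth sides all the way up; outwardly identical with the other two, weight unknown (all three between 0.2 and 0.7 kg, the heaviest at least 1.5 times as heavy as either other; which one changes every time). Origin at the centre of its underside, z up its axis. Starts standing on the +y end disc of the stand (disc_a)
- tin_b: closed round tin, steel with a red band and brass bead, 56 mm in diameter, 75 mm high, straight smooth sides all the way up; outwardly identical with the other two, weight unknown (all three between 0.2 and 0.7 kg, the heaviest at least 1.5 times as heavy as either other; which one changes every time). Origin at the centre of its underside, z up its axis. Starts standing on the middle disc of the stand (disc_b)
- tin_c: closed round tin, steel with a red band and brass bead, 56 mm in diameter, 75 mm high, straight smooth sides all the way up; outwardly identical with the other two, weight unknown (all three between 0.2 and 0.7 kg, the heaviest at least 1.5 times as heavy as either other; which one changes every time). Origin at the centre of its underside, z up its axis. Starts standing on the -y end disc of the stand (disc_c)
- post: fixed chrome floodlight post in its black twist socket on the table just beyond one end of the row (either end), about 125 mm from the end tin; 139 mm high, socket 44 mm across, lamp bar at the top 64 mm long. Origin at table height on its axis
- beacon: fixed yellow plastic timing beacon, 50 x 50 x 63 mm, just beyond the other end of the row. Origin under its centre
- racer: loose blue slot car, 130 x 60 x 33 mm (length along its x), behind the row on the far side from the robot, about 150 mm from it. Origin under its centre
- pit_wall: loose white plastic pit wall section, 60 x 200 x 56 mm, at the left. Origin under its centre
- joiner: loose steel track joiner tool with red grip, about 150 x 50 x 14 mm, lying at the left. Origin at table height near its middle
- controller: loose orange hand controller, 110 x 32 x 40 mm, at the right. Origin under its centre
- oil: loose small oil bottle, 36 mm across, 80 mm high, at the right. Origin under its centre
Not all that is in view belongs to the job. Leave any turquoise look-alike of the tin_b alone. Leave any turquoise look-alike of the tin_a alone.

How it is judged:
By the outcome, as a careful person would: the job done as asked, in the order asked, and still so for the second after the job is handed in, while the arm keeps its last pose, push and grip.
It also fails if it takes over 66 s, if anything falls off the work surface, if the arm or the gripper's body presses on something with over 40 N, if the wrist force passes 120 N, or if a joint passes its speed limit or range.

## Robot

A 6-joint arm with a two-finger parallel gripper is mounted at the origin on the work surface. World frame = base frame: x ahead of the robot, y to its left, z up, the work surface at z = 0. Lengths are in mm, angles in rad, forces in N, time in s.
With the tool pointing down it reaches from about 300 to 1000 mm from the base axis. Payload 5.1 kg.
Tool frame: the origin (TCP) lies on the centre line of the jaws, within the pads' length; the fingertips stand robot.tcp_to_tips ahead of it and the grasp point (between the pads) lies 8 mm behind it (robot.tcp_to_tips is the distance from the TCP to the fingertips, in mm); z points along the fingers, y is the line along which they close (so a half turn about z gives the same grasp; the last joint's range is limited). The gripper opens to 95 mm and grips with 3 to 60 N. Pads are 20 mm wide; open, the fingers measure 119 mm over their backs; the gripper's body (75 mm by 180 mm) begins 59 mm behind the grasp point.
Start: joints at [1.25, 0.124, 1.65, -0, 1.367, -0.083], TCP at [153.139, 631.69, 194.156] pointing down, gripper open.
Joint ranges: [-2.61, 2.61], [-1.02, 2.33], [0.03, 2.71], [-1.35, 4.49], [0.32, 2.68], [-2.91, 2.91]. Speed limits (rad/s): [2.57, 2.57, 3.14, 3.14, 3.14, 3.14].

## Interface

Orientations are given as [roll, pitch, yaw] about the fixed x, y, z axes, in that order (R = Rz(yaw) Ry(pitch) Rx(roll)).
In Python, from workcell import robot gives the robot as it stands.
- The arm moves only by the tool arm_command, never from a script. Its argument "plan" is a list of rows, each an object of numbers: "tx", "ty", "tz": the shift along the tool's x, y, z in units of 4 cm (1.0 is 4 cm); "rx", "ry", "rz": the turn, a rotation vector about the tool's x, y, z in units of 8 degrees (1.0 is 8 degrees). A call has 1 to 20 rows; each row shifts and turns the commanded pose from where the row before left it, along the tool's axes as they then stand; what a row does not reach is not made up. A row lasts 1/10 s, in which the tool goes at most 50 mm and 8.59 degrees, less where a joint would pass 70% of its speed; a pose out of reach is approached as far as the arm can. A call with a number of a shift or a turn outside -1 to 1 is refused whole. A call with a gripper value outside its range is refused whole. "gripper" is the finger opening in mm, from 0 to 95.1, set as the call begins (left out, the last holds). The fingers move at their own pace and stop on an object; the grip force is fixed at half the most. Time passes only in rows, so rows that do not move let the fingers close. It gives the time, the measured TCP pose, the force, the opening and the grip force at its end, in the units of the state.
- robot.observe(): the state, without advancing time (a new reading comes with each control period).
- robot.get_image(name): name is "scene" or "top"; returns the picture (480x640x3 uint8, red, green, blue); there is no depth.
- robot.camera_info(name): a dict with "fx", "fy", "cx", "cy" (pixels), "distortion" ([k1, k2, p1, p2, k3] as OpenCV has them; the pictures are not rectified), "R" (3x3) and "t" (3): a world point X has camera coordinates R X + t. Camera axes: x right, y down, z forward; pixel columns grow to the right and rows downward; lengths in mm; the calibration is good to about 2 mm. A picture is of the moment at which its call begins. camera_info takes no time and is no camera call.
- robot.hand_in(): hands the job in; it is judged then, once.
The state is a dict: "t": time; "qpos": joint angles; "dq": joint speeds; "effort": joint torques, N m; "tcp_pos": TCP position; "eef_rot": TCP orientation; "ft_force": force on the tool from outside, world axes, zero at the start; "moment": the same for the moment, N m; "grip_width": opening from 0.0 (shut) to 1.0 (fully open); "finger_force": force on a finger pad.
Only numpy, scipy, OpenCV 4.12 (cv2) and the standard library are available. Lean on these libraries where they do the work, as an engineer would, in place of code of your own. Each camera call takes 0.05 s, during which the arm holds its last target. There are 200 camera calls.

## Working session

There is one attempt and no reset: what is moved stays moved. The work goes in short steps, Python scripts to look and compute and a tool call to move; the robot and the scene stay as the last step left them, time stands still between calls to the robot, and variables do not carry over. Pictures are saved under pics/ and viewed, at most 10 in all, crops included, and the job is handed in when it is done.

Besides the shell and the picture viewer there is one more tool, called by a JSON object that holds its "fn" and its "kwargs", one argument or row to a line. arm_command: Moves the arm, as the interface text tells. Its arguments: {"type":"object","properties":{"plan":{"type":"array","items":{"type":"object","properties":{"tx":{"type":"number"},"ty":{"type":"number"},"tz":{"type":"number"},"rx":{"type":"number"},"ry":{"type":"number"},"rz":{"type":"number"}}}},"gripper":{"type":"number"}},"required":["plan"]}

```bash
mkdir -p pics; python3 - <<'E'
from workcell import robot
import cv2
for n in("scene","top"):
    cv2.imwrite(f"pics/{n}0.png",robot.get_image(n)[:,:,::-1]); 
    c=robot.camera_info(n); print({k:(v.tolist() if hasattr(v,'tolist') else v) for k,v in c.items()})
print(robot.observe(), robot.tcp_to_tips)
E
```

```text
{'fx': 444.1891734422097, 'fy': 444.1891734422097, 'cx': 318.20998873604066, 'cy': 241.18892039345968, 'distortion': [-0.053142354231208624, 0.0, 0.0, 0.0, 0.0], 'R': [[0.5053599561599837, 0.8629078048452502, 0.001197934526855903], [0.5150550573178223, -0.3005263850956472, -0.8027466473257159], [-0.6923363363577806, 0.4062930127364905, -0.5963190296814214]], 't': [-275.78851062697345, -231.9155834194307, 1532.2362873857664]}
{'fx': 459.330874447681, 'fy': 459.330874447681, 'cx': 320.3501477731131, 'cy': 236.6482631717713, 'distortion': [-0.014092817098852276, 0.0, 0.0, 0.0, 0.0], 'R': [[-0.019513257034466595, -0.9997677860677059, 0.009143672193634194], [-0.9804050051380241, 0.01734067946222492, -0.19622774201447574], [0.19602361771025992, -0.012793544351201796, -0.9805157145720388]], 't': [7.419574080555742, 540.0720485197743, 1279.002679690199]}
{'t': 0.1, 'qpos': array([ 1.25036032e+00,  1.24443612e-01,  1.65150948e+00,  1.37755802e-05,
        1.36750300e+00, -8.26006527e-02]), 'dq': array([ 0.00045023,  0.00052221, -0.00553671,  0.00051834, -0.00087614,
        0.00081353]), 'effort': array([ 3.27211219e-04, -4.18880725e+01, -3.61097038e+01,  7.77524477e-02,
        4.61942505e-02, -8.10107872e-05]), 'tcp_pos': array([152.97191152, 631.11728934, 193.02412203]), 'eef_rot': array([-3.13973668e+00, -1.67187112e-04,  2.90375435e+00]), 'ft_force': array([ 0.31769809, -0.68379782,  0.1896352 ]), 'moment': array([ 0.00133596, -0.04481211,  0.02156461]), 'finger_force': 0.0, 'grip_width': 0.9945822469088473} 11.0
```

View pics/scene0.png

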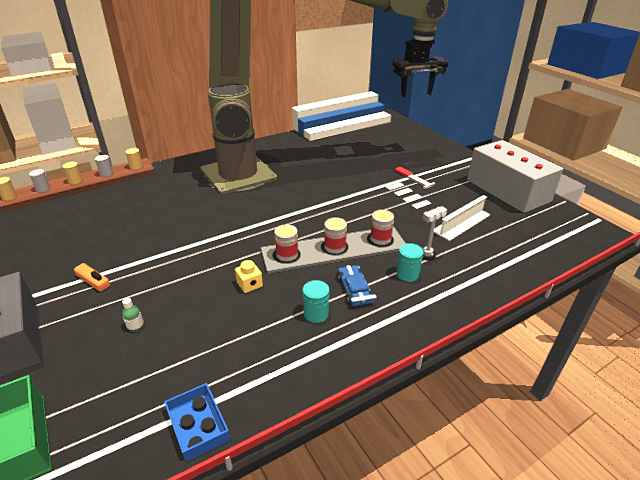

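View pics/top0.png

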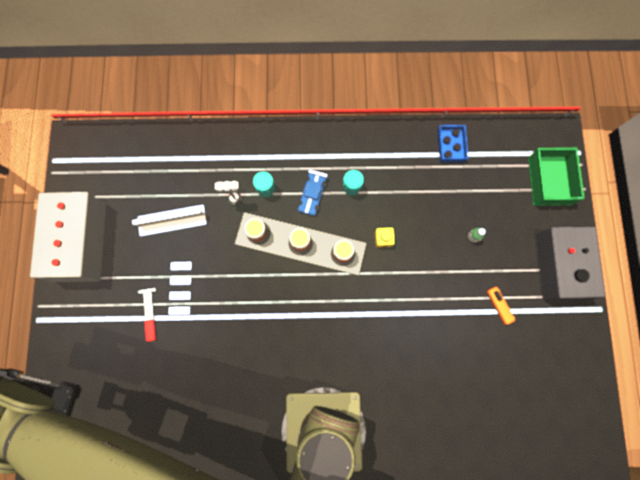

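Scene: three red-banded tins at (286,243), (336,235), (382,227). Top view: the same tins at (256,229), (300,239), (344,250). The turquoise look-alikes are at (263,182) and (353,181) in the top view and are not part of the job. The post is at (234,197), beside the left (+y) tin, and the beacon at (385,237), beside the right tin. So the order is left, middle, right in the top view.

```bash
cat > h.py <<'E'
from workcell import robot
import cv2, numpy as np
def ray(n,uv):
    c=robot.camera_info(n);K=np.array([[c['fx'],0,c['cx']],[0,c['fy'],c['cy']],[0,0,1]])
    p=cv2.undistortPoints(np.array([[uv]],float),K,np.array(c['distortion']))[0,0]
    R=np.array(c['R']);return -R.T@np.array(c['t']),R.T@np.array([*p,1])
def plane(n,uv,z):
    o,d=ray(n,uv);return o+d*(z-o[2])/d[2]
def two(a,b):
    o1,d1=ray("scene",a);o2,d2=ray("top",b)
    s=np.linalg.lstsq(np.c_[d1,-d2],o2-o1,rcond=None)[0];p,q=o1+s[0]*d1,o2+s[1]*d2
    return (p+q)/2,np.linalg.norm(p-q)
def lids(n,img,box):
    h=cv2.cvtColor(img,cv2.COLOR_RGB2HSV);m=cv2.inRange(h,(20,50,120),(38,255,255))
    k=np.zeros_like(m);x0,y0,x1,y1=box;k[y0:y1,x0:x1]=m[y0:y1,x0:x1]
    N,_,st,ce=cv2.connectedComponentsWithStats(k)
    return sorted([(tuple(ce[i].round(1)),st[i].tolist()) for i in range(1,N) if st[i,4]>60])
E
python3 - <<'E'
from h import *
a=robot.get_image("scene");b=robot.get_image("top")
L=lids("scene",a,(265,200,410,265));T=lids("top",b,(235,210,365,270))
print(L);print(T)
for t in T: print(plane("top",t[0],87).round(1))
for l in L: print(plane("scene",l[0],87).round(1))
for l,t in zip(L,T[::-1]): print(two(l[0],t[0]))
# stand
h=cv2.cvtColor(b,cv2.COLOR_RGB2HSV);m=cv2.inRange(h,(0,0,85),(179,60,175))
k=np.zeros_like(m);k[205:280,230:372]=m[205:280,230:372]
cs=max(cv2.findContours(k,0,2)[0],key=cv2.contourArea)
r=cv2.boxPoints(cv2.minAreaRect(cs));P=np.array([plane("top",p,12)[:2] for p in r]);print(P.round(1),P.mean(0),np.linalg.norm(P-np.roll(P,1,0),axis=1))
print('post base',plane("top",(234,200),0),'lamp',plane("top",(227,186),139),'beacon',plane("top",(385,237),63))
c=cv2.resize(b[170:280,205:405],None,fx=4,fy=4,interpolation=cv2.INTER_CUBIC);cv2.imwrite("pics/c1.png",c[:,:,::-1])
E
```

```text
[((np.float64(285.6), np.float64(230.6)), [276, 225, 20, 12, 183]), ((np.float64(335.2), np.float64(223.3)), [326, 218, 19, 12, 173]), ((np.float64(382.8), np.float64(215.2)), [374, 210, 18, 11, 156])]
[((np.float64(254.0), np.float64(227.5)), [247, 220, 15, 16, 194]), ((np.float64(299.3), np.float64(237.4)), [292, 230, 16, 16, 200]), ((np.float64(343.5), np.float64(249.1)), [336, 242, 16, 16, 199])]
[563.2 185.4  87. ]
[532.3  57.3  87. ]
[496.6 -66.6  87. ]
[496.2 -65.6  87. ]
[531.3  58.7  87. ]
[562.3 187.1  87. ]
(array([496.63493958, -66.22543025,  87.46119371]), np.float64(0.7666275317238387))
(array([532.30268812,  57.60154629,  87.94338765]), np.float64(0.7676549761233485))
(array([563.25659955, 185.66092079,  87.92020509]), np.float64(0.9914713467616741))
[[ 651.1  268.7]
 [ 643.7 -159. ]
 [ 436.4 -150.4]
 [ 444.   264.8]] [543.81544088  56.03431502] [207.06934104 427.7913417  207.50191647 415.32655702]
post base [670.02108759 259.07006091   0.        ] lamp [670.58677958 254.14731357 139.        ] beacon [ 533.88087805 -188.91055238   63.        ]
```

View pics/c1.png

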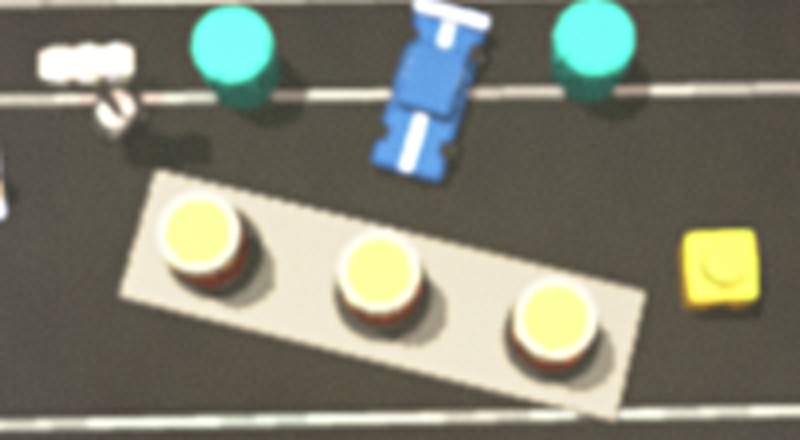

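The crop shows the three lids at (200,235), (378,272) and (555,320), all on the grey stand. The post is at top left and the beacon at right. Measured lid height is about 87.8 mm (expected 87), and spacings are 132 and 129 mm (expected 130). Next I compute the stand centre and the tool-frame move.

```bash
cat >> h.py <<'E'
from scipy.spatial.transform import Rotation as Ro
def delta(target,yaw):
    s=robot.observe();R=Ro.from_euler('xyz',s['eef_rot']);T=Ro.from_euler('xyz',[np.pi,0,yaw])
    rv=np.degrees((R.inv()*T).as_rotvec())/8
    d=np.array(target)-s['tcp_pos']
    print('t',s['t'],'tcp',s['tcp_pos'].round(1),'rpy',s['eef_rot'].round(4),'F',s['ft_force'].round(2),'w',round(s['grip_width']*95.1,1),'ff',round(s['finger_force'],1))
    print('shift units after turn',(T.inv().apply(d)/40).round(3),'now',(R.inv().apply(d)/40).round(3),'turn',rv.round(3))
E
python3 - <<'E'
from h import *
P=np.array([plane("top",(u/4+204.6,v/4+169.6),12)[:2] for u,v in[(155,170),(645,290),(615,418),(120,297)]])
print(P.round(1),np.linalg.norm(P-np.roll(P,1,0),axis=1));c=P.mean(0)
y=(P[0]+P[3]-P[1]-P[2]);y/=np.linalg.norm(y);print(c,y,np.degrees(np.arctan2(y[1],y[0])))
for k in(130,0,-130):print((c+k*y).round(1))
t=[np.array(v) for v in([563.2,185.7],[532,57.8],[496.6,-66.2])];m=sum(t)/3;print(m)
delta([563,185.7,120],1.3125)
E
```

```text
[[ 628.2  228. ]
 [ 529.4 -138.8]
 [ 433.9 -113. ]
 [ 531.   252.8]] [100.21989085 379.91387874  98.96382306 378.42406477]
[530.6144031  57.2390689] [0.25840616 0.96603636] 75.0244897380948
[564.2 182.8]
[530.6  57.2]
[497.  -68.3]
[530.6  59.1]
t 0.2 tcp [153.  631.3 193.4] rpy [-3.1403e+00 -1.0000e-04  2.9038e+00] F [ 0.66 -0.89 -0.89] w 94.9 ff 0.0
shift units after turn [-8.152 12.756  1.834] now [-12.586  -8.41    1.844] turn [-8.0000e-03  7.0000e-03  1.1397e+01]
```

{"fn": "arm_command", "kwargs": {
  "plan": [
    {"rz": 1},
    {"rz": 1},
    {"rz": 1},
    {"rz": 1},
    {"rz": 1},
    {"rz": 1},
    {"rz": 1},
    {"rz": 1},
    {"rz": 1},
    {"rz": 1},
    {"rz": 1},
    {"rz": 0.4},
    {}
  ],
  "gripper": 95
}}

```text
invalid input at $.plan[0]: expected keys tx, ty, tz, rx, ry, rz
```

```bash
python3 -c "
from h import *
delta([563,185.7,150],1.3125)"
```

```text
t 0.2 tcp [153.  631.3 193.4] rpy [-3.1403e+00 -1.0000e-04  2.9038e+00] F [ 0.66 -0.89 -0.89] w 94.9 ff 0.0
shift units after turn [-8.152 12.756  1.084] now [-12.586  -8.411   1.094] turn [-8.0000e-03  7.0000e-03  1.1397e+01]
```

{"fn": "arm_command", "kwargs": {
  "plan": [
    {"tx": 0, "ty": 0, "tz": 0, "rx": 0, "ry": 0, "rz": 1},
    {"tx": 0, "ty": 0, "tz": 0, "rx": 0, "ry": 0, "rz": 1},
    {"tx": 0, "ty": 0, "tz": 0, "rx": 0, "ry": 0, "rz": 1},
    {"tx": 0, "ty": 0, "tz": 0, "rx": 0, "ry": 0, "rz": 1},
    {"tx": 0, "ty": 0, "tz": 0, "rx": 0, "ry": 0, "rz": 1},
    {"tx": 0, "ty": 0, "tz": 0, "rx": 0, "ry": 0, "rz": 1},
    {"tx": 0, "ty": 0, "tz": 0, "rx": 0, "ry": 0, "rz": 1},
    {"tx": 0, "ty": 0, "tz": 0, "rx": 0, "ry": 0, "rz": 1},
    {"tx": 0, "ty": 0, "tz": 0, "rx": 0, "ry": 0, "rz": 1},
    {"tx": 0, "ty": 0, "tz": 0, "rx": 0, "ry": 0, "rz": 1},
    {"tx": 0, "ty": 0, "tz": 0, "rx": 0, "ry": 0, "rz": 1},
    {"tx": 0, "ty": 0, "tz": 0, "rx": 0, "ry": 0, "rz": 0.4},
    {"tx": 0, "ty": 0, "tz": 0, "rx": 0, "ry": 0, "rz": 0}
  ],
  "gripper": 95
}}

```text
t: 1.5
tcp_pos: [153.1, 631.5, 193.8]
eef_rot: [-3.142, 0.001, 1.312]
ft_force: [0.3, 0.6, 0.0]
grip_width: 0.998
finger_force: 0.0
```

{"fn": "arm_command", "kwargs": {
  "plan": [
    {"tx": -0.5, "ty": 0.8, "tz": 0, "rx": 0, "ry": 0, "rz": 0},
    {"tx": -0.5, "ty": 0.8, "tz": 0, "rx": 0, "ry": 0, "rz": 0},
    {"tx": -0.5, "ty": 0.8, "tz": 0, "rx": 0, "ry": 0, "rz": 0},
    {"tx": -0.5, "ty": 0.8, "tz": 0, "rx": 0, "ry": 0, "rz": 0},
    {"tx": -0.5, "ty": 0.8, "tz": 0, "rx": 0, "ry": 0, "rz": 0},
    {"tx": -0.5, "ty": 0.8, "tz": 0, "rx": 0, "ry": 0, "rz": 0},
    {"tx": -0.5, "ty": 0.8, "tz": 0, "rx": 0, "ry": 0, "rz": 0},
    {"tx": -0.5, "ty": 0.8, "tz": 0, "rx": 0, "ry": 0, "rz": 0},
    {"tx": -0.5, "ty": 0.8, "tz": 0, "rx": 0, "ry": 0, "rz": 0},
    {"tx": -0.5, "ty": 0.8, "tz": 0, "rx": 0, "ry": 0, "rz": 0},
    {"tx": -0.5, "ty": 0.8, "tz": 0, "rx": 0, "ry": 0, "rz": 0},
    {"tx": -0.5, "ty": 0.8, "tz": 0, "rx": 0, "ry": 0, "rz": 0},
    {"tx": -0.5, "ty": 0.8, "tz": 0, "rx": 0, "ry": 0, "rz": 0},
    {"tx": -0.5, "ty": 0.8, "tz": 0, "rx": 0, "ry": 0, "rz": 0},
    {"tx": -0.5, "ty": 0.8, "tz": 0, "rx": 0, "ry": 0, "rz": 0},
    {"tx": -0.6, "ty": 0.7, "tz": 0, "rx": 0, "ry": 0, "rz": 0},
    {"tx": 0, "ty": 0, "tz": 0, "rx": 0, "ry": 0, "rz": 0},
    {"tx": 0, "ty": 0, "tz": 0, "rx": 0, "ry": 0, "rz": 0}
  ]
}}

```text
t: 3.3
tcp_pos: [561.4, 188.0, 193.8]
eef_rot: [-3.141, -0.0, 1.311]
ft_force: [-0.3, -0.2, -0.2]
grip_width: 0.999
finger_force: 0.0
```

```bash
python3 -c "
from h import *
delta([563.5,185,54],1.3125)"
```

```text
t 3.3 tcp [561.4 188.  193.8] rpy [-3.1407 -0.      1.3113] F [-0.28 -0.2  -0.17] w 95.0 ff 0.0
shift units after turn [-0.058  0.07   3.496] now [-0.058  0.073  3.496] turn [-0.006 -0.    -0.008]
```

{"fn": "arm_command", "kwargs": {
  "plan": [
    {"tx": -0.06, "ty": 0.07, "tz": 0.5, "rx": 0, "ry": 0, "rz": 0},
    {"tx": 0, "ty": 0, "tz": 0.6, "rx": 0, "ry": 0, "rz": 0},
    {"tx": 0, "ty": 0, "tz": 0.6, "rx": 0, "ry": 0, "rz": 0},
    {"tx": 0, "ty": 0, "tz": 0.6, "rx": 0, "ry": 0, "rz": 0},
    {"tx": 0, "ty": 0, "tz": 0.6, "rx": 0, "ry": 0, "rz": 0},
    {"tx": 0, "ty": 0, "tz": 0.4, "rx": 0, "ry": 0, "rz": 0},
    {"tx": 0, "ty": 0, "tz": 0.2, "rx": 0, "ry": 0, "rz": 0},
    {"tx": 0, "ty": 0, "tz": 0, "rx": 0, "ry": 0, "rz": 0},
    {"tx": 0, "ty": 0, "tz": 0, "rx": 0, "ry": 0, "rz": 0}
  ]
}}

```text
t: 4.2
tcp_pos: [564.1, 185.9, 55.2]
eef_rot: [3.14, -0.001, 1.313]
ft_force: [0.2, -0.0, -0.0]
grip_width: 1.004
finger_force: 0.0
```

{"fn": "arm_command", "kwargs": {
  "plan": [
    {"tx": 0, "ty": 0, "tz": 0, "rx": 0, "ry": 0, "rz": 0},
    {"tx": 0, "ty": 0, "tz": 0, "rx": 0, "ry": 0, "rz": 0},
    {"tx": 0, "ty": 0, "tz": 0, "rx": 0, "ry": 0, "rz": 0},
    {"tx": 0, "ty": 0, "tz": 0, "rx": 0, "ry": 0, "rz": 0},
    {"tx": 0, "ty": 0, "tz": 0, "rx": 0, "ry": 0, "rz": 0},
    {"tx": 0, "ty": 0, "tz": 0, "rx": 0, "ry": 0, "rz": 0},
    {"tx": 0, "ty": 0, "tz": 0, "rx": 0, "ry": 0, "rz": 0},
    {"tx": 0, "ty": 0, "tz": 0, "rx": 0, "ry": 0, "rz": 0}
  ],
  "gripper": 50
}}

```text
t: 5.0
tcp_pos: [564.2, 185.3, 54.5]
eef_rot: [3.14, -0.0, 1.312]
ft_force: [3.0, -1.3, -0.2]
grip_width: 0.582
finger_force: 30.0
```

{"fn": "arm_command", "kwargs": {
  "plan": [
    {"tx": 0, "ty": 0, "tz": -0.15, "rx": 0, "ry": 0, "rz": 0},
    {"tx": 0, "ty": 0, "tz": -0.2, "rx": 0, "ry": 0, "rz": 0},
    {"tx": 0, "ty": 0, "tz": -0.25, "rx": 0, "ry": 0, "rz": 0},
    {"tx": 0, "ty": 0, "tz": -0.25, "rx": 0, "ry": 0, "rz": 0},
    {"tx": 0, "ty": 0, "tz": -0.15, "rx": 0, "ry": 0, "rz": 0},
    {"tx": 0, "ty": 0, "tz": 0, "rx": 0, "ry": 0, "rz": 0},
    {"tx": 0, "ty": 0, "tz": 0, "rx": 0, "ry": 0, "rz": 0},
    {"tx": 0, "ty": 0, "tz": 0, "rx": 0, "ry": 0, "rz": 0},
    {"tx": 0, "ty": 0, "tz": 0, "rx": 0, "ry": 0, "rz": 0},
    {"tx": 0, "ty": 0, "tz": 0, "rx": 0, "ry": 0, "rz": 0},
    {"tx": 0, "ty": 0, "tz": 0, "rx": 0, "ry": 0, "rz": 0},
    {"tx": 0, "ty": 0, "tz": 0, "rx": 0, "ry": 0, "rz": 0},
    {"tx": 0, "ty": 0, "tz": 0, "rx": 0, "ry": 0, "rz": 0},
    {"tx": 0, "ty": 0, "tz": 0, "rx": 0, "ry": 0, "rz": 0},
    {"tx": 0, "ty": 0, "tz": 0, "rx": 0, "ry": 0, "rz": 0},
    {"tx": 0, "ty": 0, "tz": 0, "rx": 0, "ry": 0, "rz": 0},
    {"tx": 0, "ty": 0, "tz": 0, "rx": 0, "ry": 0, "rz": 0}
  ]
}}

```text
t: 6.7
tcp_pos: [563.4, 185.5, 94.2]
eef_rot: [3.142, -0.0, 1.312]
ft_force: [0.5, -0.5, -5.4]
grip_width: 0.583
finger_force: 30.0
```

```bash
python3 - <<'E'
from h import *
F=[]
for i in range(4):
    a=robot.get_image("scene");F.append(robot.observe()['ft_force'])
print(np.array(F).round(2))
cv2.imwrite("pics/s2.png",cv2.resize(a[150:280,250:450],None,fx=4,fy=4,interpolation=cv2.INTER_CUBIC)[:,:,::-1])
E
```

```text
[[-0.12 -0.2  -5.19]
 [ 0.72 -1.26 -4.83]
 [-0.84 -0.07 -5.38]
 [ 0.19  0.52 -4.98]]
```

View pics/s2.png

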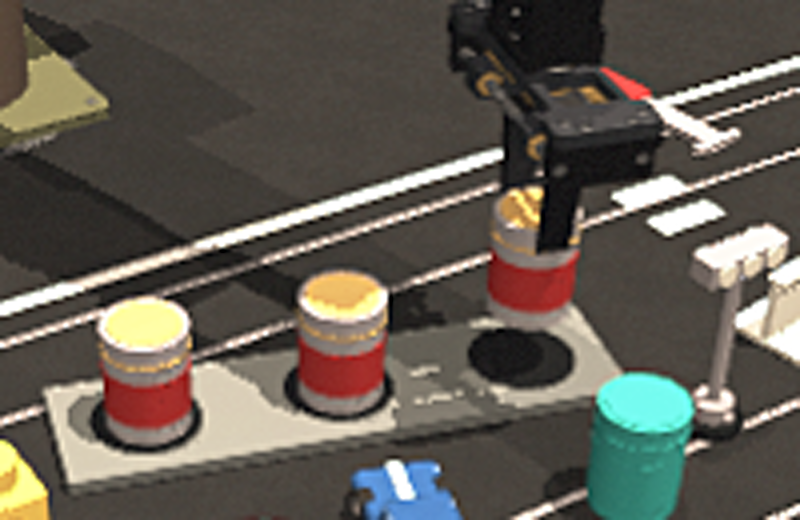

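Tin a is lifted clear and weighs about 5.1 N. Its black disc shows at crop (521,358), with no contact with the post.

```bash
python3 -c "
from h import *
print(plane('scene',(250+521/4-.4,150+358/4-.4),12).round(1));delta([563.7,184.5,54],1.3125)"
```

```text
[564.9 183.3  12. ]
t 6.9 tcp [563.4 185.5  94.2] rpy [-3.1416 -0.      1.3121] F [ 0.19  0.52 -4.98] w 55.4 ff 30.0
shift units after turn [-0.022  0.013  1.004] now [-0.022  0.013  1.004] turn [-0.    -0.    -0.003]
```

{"fn": "arm_command", "kwargs": {
  "plan": [
    {"tx": -0.04, "ty": 0.03, "tz": 0.2, "rx": 0, "ry": 0, "rz": 0},
    {"tx": 0, "ty": 0, "tz": 0.3, "rx": 0, "ry": 0, "rz": 0},
    {"tx": 0, "ty": 0, "tz": 0.2, "rx": 0, "ry": 0, "rz": 0},
    {"tx": 0, "ty": 0, "tz": 0.1, "rx": 0, "ry": 0, "rz": 0},
    {"tx": 0, "ty": 0, "tz": 0.08, "rx": 0, "ry": 0, "rz": 0},
    {"tx": 0, "ty": 0, "tz": 0.05, "rx": 0, "ry": 0, "rz": 0},
    {"tx": 0, "ty": 0, "tz": 0.03, "rx": 0, "ry": 0, "rz": 0},
    {"tx": 0, "ty": 0, "tz": 0.02, "rx": 0, "ry": 0, "rz": 0},
    {"tx": 0, "ty": 0, "tz": 0.02, "rx": 0, "ry": 0, "rz": 0},
    {"tx": 0, "ty": 0, "tz": 0, "rx": 0, "ry": 0, "rz": 0},
    {"tx": 0, "ty": 0, "tz": 0, "rx": 0, "ry": 0, "rz": 0},
    {"tx": 0, "ty": 0, "tz": 0, "rx": 0, "ry": 0, "rz": 0}
  ]
}}

```text
t: 8.1
tcp_pos: [564.5, 183.7, 54.6]
eef_rot: [3.141, -0.0, 1.312]
ft_force: [0.5, 0.2, -3.7]
grip_width: 0.58
finger_force: 30.0
```

{"fn": "arm_command", "kwargs": {
  "plan": [
    {"tx": 0, "ty": 0, "tz": 0.02, "rx": 0, "ry": 0, "rz": 0},
    {"tx": 0, "ty": 0, "tz": 0, "rx": 0, "ry": 0, "rz": 0},
    {"tx": 0, "ty": 0, "tz": 0, "rx": 0, "ry": 0, "rz": 0}
  ]
}}

```text
t: 8.4
tcp_pos: [564.6, 183.8, 54.4]
eef_rot: [3.141, -0.001, 1.312]
ft_force: [-1.3, -0.3, 4.0]
grip_width: 0.579
finger_force: 30.0
```

{"fn": "arm_command", "kwargs": {
  "plan": [
    {"tx": 0, "ty": 0, "tz": 0, "rx": 0, "ry": 0, "rz": 0},
    {"tx": 0, "ty": 0, "tz": 0, "rx": 0, "ry": 0, "rz": 0},
    {"tx": 0, "ty": 0, "tz": 0, "rx": 0, "ry": 0, "rz": 0},
    {"tx": 0, "ty": 0, "tz": 0, "rx": 0, "ry": 0, "rz": 0},
    {"tx": 0, "ty": 0, "tz": 0, "rx": 0, "ry": 0, "rz": 0},
    {"tx": 0, "ty": 0, "tz": 0, "rx": 0, "ry": 0, "rz": 0},
    {"tx": 0, "ty": 0, "tz": 0, "rx": 0, "ry": 0, "rz": 0},
    {"tx": 0, "ty": 0, "tz": 0, "rx": 0, "ry": 0, "rz": 0}
  ],
  "gripper": 95
}}

```text
t: 9.2
tcp_pos: [564.2, 183.6, 53.3]
eef_rot: [-3.142, 0.0, 1.312]
ft_force: [0.7, 0.0, -0.3]
grip_width: 0.998
finger_force: 0.0
```

{"fn": "arm_command", "kwargs": {
  "plan": [
    {"tx": 0, "ty": 0, "tz": -0.2, "rx": 0, "ry": 0, "rz": 0},
    {"tx": 0, "ty": 0, "tz": -0.5, "rx": 0, "ry": 0, "rz": 0},
    {"tx": 0, "ty": 0, "tz": -0.5, "rx": 0, "ry": 0, "rz": 0},
    {"tx": 0, "ty": 0, "tz": -0.5, "rx": 0, "ry": 0, "rz": 0},
    {"tx": 0, "ty": 0, "tz": -0.3, "rx": 0, "ry": 0, "rz": 0},
    {"tx": -0.3, "ty": 0, "tz": 0, "rx": 0, "ry": 0, "rz": 0},
    {"tx": -0.6, "ty": 0, "tz": 0, "rx": 0, "ry": 0, "rz": 0},
    {"tx": -0.7, "ty": 0, "tz": 0, "rx": 0, "ry": 0, "rz": 0},
    {"tx": -0.7, "ty": 0, "tz": 0, "rx": 0, "ry": 0, "rz": 0},
    {"tx": -0.6, "ty": 0, "tz": 0, "rx": 0, "ry": 0, "rz": 0},
    {"tx": -0.36, "ty": 0, "tz": 0, "rx": 0, "ry": 0, "rz": 0},
    {"tx": 0, "ty": 0, "tz": 0, "rx": 0, "ry": 0, "rz": 0},
    {"tx": 0, "ty": 0, "tz": 0, "rx": 0, "ry": 0, "rz": 0}
  ]
}}

```text
t: 10.5
tcp_pos: [530.7, 57.6, 133.0]
eef_rot: [-3.141, -0.0, 1.311]
ft_force: [0.6, 0.3, 0.8]
grip_width: 0.996
finger_force: 0.0
```

```bash
python3 -c "
from h import *
print([plane('top',t[0],87).round(1) for t in lids('top',robot.get_image('top'),(235,210,365,270))])
delta([531.3,57.8,54],1.3125)"
```

```text
[array([522.1,  83.3,  87. ]), array([495.7, -66. ,  87. ])]
t 10.55 tcp [530.8  58.  133.1] rpy [-3.1412e+00 -3.0000e-04  1.3122e+00] F [-0.05 -0.1  -0.31] w 95.1 ff 0.0
shift units after turn [-1.000e-03  1.300e-02  1.978e+00] now [-0.002  0.013  1.978] turn [-0.003 -0.002 -0.002]
```

{"fn": "arm_command", "kwargs": {
  "plan": [
    {"tx": 0, "ty": 0.01, "tz": 0.3, "rx": 0, "ry": 0, "rz": 0},
    {"tx": 0, "ty": 0, "tz": 0.5, "rx": 0, "ry": 0, "rz": 0},
    {"tx": 0, "ty": 0, "tz": 0.5, "rx": 0, "ry": 0, "rz": 0},
    {"tx": 0, "ty": 0, "tz": 0.4, "rx": 0, "ry": 0, "rz": 0},
    {"tx": 0, "ty": 0, "tz": 0.27, "rx": 0, "ry": 0, "rz": 0},
    {"tx": 0, "ty": 0, "tz": 0, "rx": 0, "ry": 0, "rz": 0},
    {"tx": 0, "ty": 0, "tz": 0, "rx": 0, "ry": 0, "rz": 0}
  ]
}}

```text
t: 11.25
tcp_pos: [531.4, 57.6, 54.7]
eef_rot: [3.141, -0.0, 1.312]
ft_force: [1.0, -0.8, 0.5]
grip_width: 1.0
finger_force: 0.0
```

{"fn": "arm_command", "kwargs": {
  "plan": [
    {"tx": 0, "ty": 0, "tz": 0, "rx": 0, "ry": 0, "rz": 0},
    {"tx": 0, "ty": 0, "tz": 0, "rx": 0, "ry": 0, "rz": 0},
    {"tx": 0, "ty": 0, "tz": 0, "rx": 0, "ry": 0, "rz": 0},
    {"tx": 0, "ty": 0, "tz": 0, "rx": 0, "ry": 0, "rz": 0},
    {"tx": 0, "ty": 0, "tz": 0, "rx": 0, "ry": 0, "rz": 0},
    {"tx": 0, "ty": 0, "tz": 0, "rx": 0, "ry": 0, "rz": 0},
    {"tx": 0, "ty": 0, "tz": 0, "rx": 0, "ry": 0, "rz": 0},
    {"tx": 0, "ty": 0, "tz": 0, "rx": 0, "ry": 0, "rz": 0}
  ],
  "gripper": 50
}}

```text
t: 12.05
tcp_pos: [532.3, 57.3, 55.3]
eef_rot: [3.139, -0.0, 1.312]
ft_force: [3.1, -0.6, 1.0]
grip_width: 0.581
finger_force: 30.0
```

{"fn": "arm_command", "kwargs": {
  "plan": [
    {"tx": 0, "ty": 0, "tz": -0.15, "rx": 0, "ry": 0, "rz": 0},
    {"tx": 0, "ty": 0, "tz": -0.2, "rx": 0, "ry": 0, "rz": 0},
    {"tx": 0, "ty": 0, "tz": -0.25, "rx": 0, "ry": 0, "rz": 0},
    {"tx": 0, "ty": 0, "tz": -0.25, "rx": 0, "ry": 0, "rz": 0},
    {"tx": 0, "ty": 0, "tz": -0.15, "rx": 0, "ry": 0, "rz": 0},
    {"tx": 0, "ty": 0, "tz": 0, "rx": 0, "ry": 0, "rz": 0},
    {"tx": 0, "ty": 0, "tz": 0, "rx": 0, "ry": 0, "rz": 0},
    {"tx": 0, "ty": 0, "tz": 0, "rx": 0, "ry": 0, "rz": 0},
    {"tx": 0, "ty": 0, "tz": 0, "rx": 0, "ry": 0, "rz": 0},
    {"tx": 0, "ty": 0, "tz": 0, "rx": 0, "ry": 0, "rz": 0},
    {"tx": 0, "ty": 0, "tz": 0, "rx": 0, "ry": 0, "rz": 0},
    {"tx": 0, "ty": 0, "tz": 0, "rx": 0, "ry": 0, "rz": 0},
    {"tx": 0, "ty": 0, "tz": 0, "rx": 0, "ry": 0, "rz": 0},
    {"tx": 0, "ty": 0, "tz": 0, "rx": 0, "ry": 0, "rz": 0},
    {"tx": 0, "ty": 0, "tz": 0, "rx": 0, "ry": 0, "rz": 0},
    {"tx": 0, "ty": 0, "tz": 0, "rx": 0, "ry": 0, "rz": 0},
    {"tx": 0, "ty": 0, "tz": 0, "rx": 0, "ry": 0, "rz": 0}
  ]
}}

```text
t: 13.75
tcp_pos: [531.2, 57.5, 94.6]
eef_rot: [-3.142, 0.0, 1.312]
ft_force: [1.4, 0.7, -3.1]
grip_width: 0.579
finger_force: 30.0
```

```bash
python3 - <<'E'
from h import *
F=[]
for i in range(4):
    a=robot.get_image("scene");F.append(robot.observe()['ft_force'])
print(np.array(F).round(2))
cv2.imwrite("pics/s3.png",cv2.resize(a[150:280,250:450],None,fx=4,fy=4,interpolation=cv2.INTER_CUBIC)[:,:,::-1])
delta([530.6,57.8,54],1.3125)
E
```

```text
[[ 0.25  0.12 -2.03]
 [ 0.01  0.28 -3.4 ]
 [-0.22  0.36 -3.37]
 [-0.06  0.59 -3.54]]
t 13.95 tcp [531.2  57.4  94.6] rpy [-3.1416  0.      1.3121] F [-0.06  0.59 -3.54] w 55.3 ff 30.0
shift units after turn [ 0.005 -0.017  1.014] now [ 0.005 -0.017  1.014] turn [-0.     0.    -0.003]
```

View pics/s3.png

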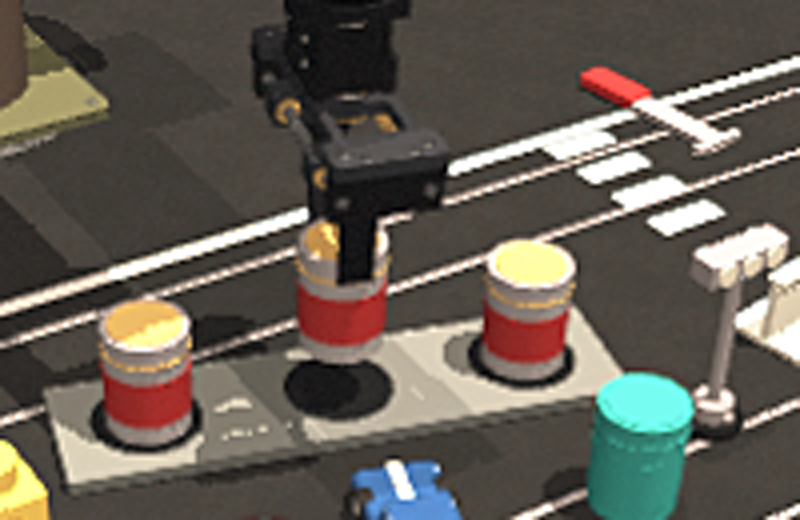

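Tin b is lifted and weighs about 3.3 N. Its disc is at crop (338,388), right under it. Tin a stands centred on its disc at (522,358). Lowering b.

{"fn": "arm_command", "kwargs": {
  "plan": [
    {"tx": 0, "ty": -0.01, "tz": 0.2, "rx": 0, "ry": 0, "rz": 0},
    {"tx": 0, "ty": 0, "tz": 0.3, "rx": 0, "ry": 0, "rz": 0},
    {"tx": 0, "ty": 0, "tz": 0.2, "rx": 0, "ry": 0, "rz": 0},
    {"tx": 0, "ty": 0, "tz": 0.1, "rx": 0, "ry": 0, "rz": 0},
    {"tx": 0, "ty": 0, "tz": 0.08, "rx": 0, "ry": 0, "rz": 0},
    {"tx": 0, "ty": 0, "tz": 0.05, "rx": 0, "ry": 0, "rz": 0},
    {"tx": 0, "ty": 0, "tz": 0.03, "rx": 0, "ry": 0, "rz": 0},
    {"tx": 0, "ty": 0, "tz": 0.02, "rx": 0, "ry": 0, "rz": 0},
    {"tx": 0, "ty": 0, "tz": 0.02, "rx": 0, "ry": 0, "rz": 0},
    {"tx": 0, "ty": 0, "tz": 0.01, "rx": 0, "ry": 0, "rz": 0},
    {"tx": 0, "ty": 0, "tz": 0, "rx": 0, "ry": 0, "rz": 0},
    {"tx": 0, "ty": 0, "tz": 0, "rx": 0, "ry": 0, "rz": 0},
    {"tx": 0, "ty": 0, "tz": 0, "rx": 0, "ry": 0, "rz": 0}
  ]
}}

```text
t: 15.25
tcp_pos: [531.3, 57.6, 55.1]
eef_rot: [3.141, -0.0, 1.312]
ft_force: [-2.0, 0.6, 5.9]
grip_width: 0.583
finger_force: 30.0
```

```bash
python3 -c "
from h import *
print(plane('scene',(250+338/4-.4,150+388/4-.4),12).round(1));delta([530.6,57.8,54],1.3125)"
```

```text
[530.6  57.8  12. ]
t 15.25 tcp [531.3  57.6  55.1] rpy [ 3.1408e+00 -3.0000e-04  1.3121e+00] F [-1.98  0.63  5.86] w 55.5 ff 30.0
shift units after turn [ 0.001 -0.017  0.028] now [ 0.001 -0.017  0.028] turn [ 0.005 -0.002 -0.003]
```

{"fn": "arm_command", "kwargs": {
  "plan": [
    {"tx": 0, "ty": 0, "tz": 0, "rx": 0, "ry": 0, "rz": 0},
    {"tx": 0, "ty": 0, "tz": 0, "rx": 0, "ry": 0, "rz": 0},
    {"tx": 0, "ty": 0, "tz": 0, "rx": 0, "ry": 0, "rz": 0},
    {"tx": 0, "ty": 0, "tz": 0, "rx": 0, "ry": 0, "rz": 0},
    {"tx": 0, "ty": 0, "tz": 0, "rx": 0, "ry": 0, "rz": 0},
    {"tx": 0, "ty": 0, "tz": 0, "rx": 0, "ry": 0, "rz": 0},
    {"tx": 0, "ty": 0, "tz": 0, "rx": 0, "ry": 0, "rz": 0},
    {"tx": 0, "ty": 0, "tz": 0, "rx": 0, "ry": 0, "rz": 0}
  ],
  "gripper": 95
}}

```text
t: 16.05
tcp_pos: [530.8, 57.6, 54.1]
eef_rot: [3.142, -0.0, 1.312]
ft_force: [0.5, -0.3, -0.6]
grip_width: 0.998
finger_force: 0.0
```

{"fn": "arm_command", "kwargs": {
  "plan": [
    {"tx": 0, "ty": 0, "tz": -0.2, "rx": 0, "ry": 0, "rz": 0},
    {"tx": 0, "ty": 0, "tz": -0.5, "rx": 0, "ry": 0, "rz": 0},
    {"tx": 0, "ty": 0, "tz": -0.5, "rx": 0, "ry": 0, "rz": 0},
    {"tx": 0, "ty": 0, "tz": -0.5, "rx": 0, "ry": 0, "rz": 0},
    {"tx": 0, "ty": 0, "tz": -0.3, "rx": 0, "ry": 0, "rz": 0},
    {"tx": -0.3, "ty": 0, "tz": 0, "rx": 0, "ry": 0, "rz": 0},
    {"tx": -0.6, "ty": 0, "tz": 0, "rx": 0, "ry": 0, "rz": 0},
    {"tx": -0.7, "ty": 0, "tz": 0, "rx": 0, "ry": 0, "rz": 0},
    {"tx": -0.7, "ty": -0.03, "tz": 0, "rx": 0, "ry": 0, "rz": 0},
    {"tx": -0.6, "ty": 0, "tz": 0, "rx": 0, "ry": 0, "rz": 0},
    {"tx": -0.33, "ty": 0, "tz": 0, "rx": 0, "ry": 0, "rz": 0},
    {"tx": 0, "ty": 0, "tz": 0, "rx": 0, "ry": 0, "rz": 0},
    {"tx": 0, "ty": 0, "tz": 0, "rx": 0, "ry": 0, "rz": 0}
  ]
}}

```text
t: 17.35
tcp_pos: [496.4, -66.9, 133.7]
eef_rot: [-3.141, -0.0, 1.311]
ft_force: [0.8, 0.9, 0.4]
grip_width: 0.995
finger_force: 0.0
```

```bash
python3 -c "
from h import *
delta([496.9,-67,54],1.3125)"
```

```text
t 17.35 tcp [496.4 -66.9 133.7] rpy [-3.1408e+00 -4.0000e-04  1.3114e+00] F [0.79 0.9  0.38] w 94.7 ff 0.0
shift units after turn [1.000e-03 1.300e-02 1.993e+00] now [-0.     0.015  1.993] turn [-0.005 -0.003 -0.008]
```

{"fn": "arm_command", "kwargs": {
  "plan": [
    {"tx": 0, "ty": 0.01, "tz": 0.3, "rx": 0, "ry": 0, "rz": 0},
    {"tx": 0, "ty": 0, "tz": 0.5, "rx": 0, "ry": 0, "rz": 0},
    {"tx": 0, "ty": 0, "tz": 0.5, "rx": 0, "ry": 0, "rz": 0},
    {"tx": 0, "ty": 0, "tz": 0.4, "rx": 0, "ry": 0, "rz": 0},
    {"tx": 0, "ty": 0, "tz": 0.27, "rx": 0, "ry": 0, "rz": 0},
    {"tx": 0, "ty": 0, "tz": 0, "rx": 0, "ry": 0, "rz": 0},
    {"tx": 0, "ty": 0, "tz": 0, "rx": 0, "ry": 0, "rz": 0}
  ]
}}

```text
t: 18.05
tcp_pos: [497.2, -66.8, 55.4]
eef_rot: [-3.141, -0.0, 1.313]
ft_force: [0.2, 0.3, 0.6]
grip_width: 0.997
finger_force: 0.0
```

{"fn": "arm_command", "kwargs": {
  "plan": [
    {"tx": 0, "ty": 0, "tz": 0, "rx": 0, "ry": 0, "rz": 0},
    {"tx": 0, "ty": 0, "tz": 0, "rx": 0, "ry": 0, "rz": 0},
    {"tx": 0, "ty": 0, "tz": 0, "rx": 0, "ry": 0, "rz": 0},
    {"tx": 0, "ty": 0, "tz": 0, "rx": 0, "ry": 0, "rz": 0},
    {"tx": 0, "ty": 0, "tz": 0, "rx": 0, "ry": 0, "rz": 0},
    {"tx": 0, "ty": 0, "tz": 0, "rx": 0, "ry": 0, "rz": 0},
    {"tx": 0, "ty": 0, "tz": 0, "rx": 0, "ry": 0, "rz": 0},
    {"tx": 0, "ty": 0, "tz": 0, "rx": 0, "ry": 0, "rz": 0}
  ],
  "gripper": 50
}}

```text
t: 18.85
tcp_pos: [497.4, -67.3, 55.6]
eef_rot: [3.141, 0.0, 1.312]
ft_force: [1.6, -0.7, 1.3]
grip_width: 0.581
finger_force: 30.0
```

{"fn": "arm_command", "kwargs": {
  "plan": [
    {"tx": 0, "ty": 0, "tz": -0.15, "rx": 0, "ry": 0, "rz": 0},
    {"tx": 0, "ty": 0, "tz": -0.2, "rx": 0, "ry": 0, "rz": 0},
    {"tx": 0, "ty": 0, "tz": -0.25, "rx": 0, "ry": 0, "rz": 0},
    {"tx": 0, "ty": 0, "tz": -0.25, "rx": 0, "ry": 0, "rz": 0},
    {"tx": 0, "ty": 0, "tz": -0.15, "rx": 0, "ry": 0, "rz": 0},
    {"tx": 0, "ty": 0, "tz": 0, "rx": 0, "ry": 0, "rz": 0},
    {"tx": 0, "ty": 0, "tz": 0, "rx": 0, "ry": 0, "rz": 0},
    {"tx": 0, "ty": 0, "tz": 0, "rx": 0, "ry": 0, "rz": 0},
    {"tx": 0, "ty": 0, "tz": 0, "rx": 0, "ry": 0, "rz": 0},
    {"tx": 0, "ty": 0, "tz": 0, "rx": 0, "ry": 0, "rz": 0},
    {"tx": 0, "ty": 0, "tz": 0, "rx": 0, "ry": 0, "rz": 0},
    {"tx": 0, "ty": 0, "tz": 0, "rx": 0, "ry": 0, "rz": 0},
    {"tx": 0, "ty": 0, "tz": 0, "rx": 0, "ry": 0, "rz": 0},
    {"tx": 0, "ty": 0, "tz": 0, "rx": 0, "ry": 0, "rz": 0},
    {"tx": 0, "ty": 0, "tz": 0, "rx": 0, "ry": 0, "rz": 0},
    {"tx": 0, "ty": 0, "tz": 0, "rx": 0, "ry": 0, "rz": 0},
    {"tx": 0, "ty": 0, "tz": 0, "rx": 0, "ry": 0, "rz": 0}
  ]
}}

```text
t: 20.55
tcp_pos: [497.0, -67.2, 95.4]
eef_rot: [3.142, 0.0, 1.312]
ft_force: [-0.3, -0.3, -2.7]
grip_width: 0.583
finger_force: 30.0
```

```bash
python3 - <<'E'
from h import *
F=[]
for i in range(4):
    a=robot.get_image("scene");F.append(robot.observe()['ft_force'])
print(np.array(F).round(2))
cv2.imwrite("pics/s4.png",cv2.resize(a[150:280,230:430],None,fx=4,fy=4,interpolation=cv2.INTER_CUBIC)[:,:,::-1])
delta([497,-67.5,54],1.3125)
E
```

```text
[[-0.11 -1.13 -2.9 ]
 [-0.07 -0.52 -2.61]
 [ 0.34  0.69 -2.58]
 [-0.59  0.85 -2.57]]
t 20.75 tcp [497.  -67.1  95.4] rpy [-3.1416  0.      1.3121] F [-0.59  0.85 -2.57] w 55.2 ff 30.0
shift units after turn [-0.009  0.003  1.034] now [-0.009  0.003  1.034] turn [-0.     0.    -0.003]
```

View pics/s4.png

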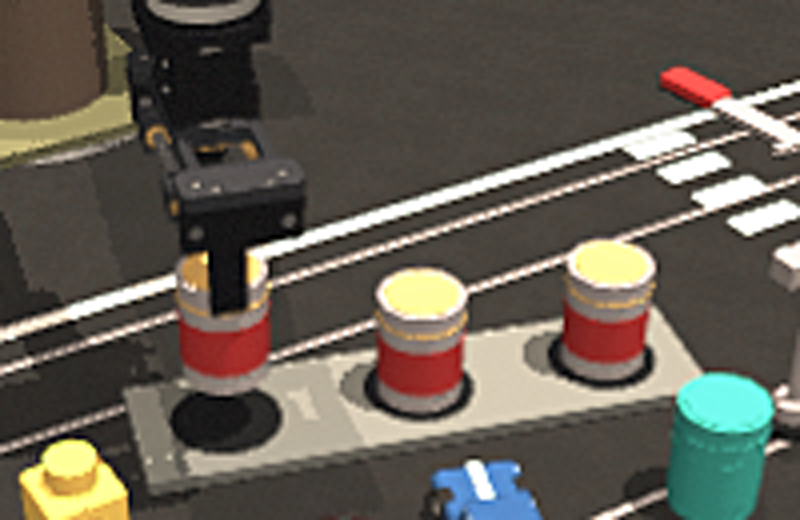

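Tin c weighs about 2.7 N and b about 3.3 N, so tin a at 5.1 N is the heaviest. Disc c shows at crop (227,418), and tins a and b stand centred on theirs. Lowering c.

{"fn": "arm_command", "kwargs": {
  "plan": [
    {"tx": -0.01, "ty": 0, "tz": 0.2, "rx": 0, "ry": 0, "rz": 0},
    {"tx": 0, "ty": 0, "tz": 0.3, "rx": 0, "ry": 0, "rz": 0},
    {"tx": 0, "ty": 0, "tz": 0.2, "rx": 0, "ry": 0, "rz": 0},
    {"tx": 0, "ty": 0, "tz": 0.1, "rx": 0, "ry": 0, "rz": 0},
    {"tx": 0, "ty": 0, "tz": 0.08, "rx": 0, "ry": 0, "rz": 0},
    {"tx": 0, "ty": 0, "tz": 0.05, "rx": 0, "ry": 0, "rz": 0},
    {"tx": 0, "ty": 0, "tz": 0.03, "rx": 0, "ry": 0, "rz": 0},
    {"tx": 0, "ty": 0, "tz": 0.02, "rx": 0, "ry": 0, "rz": 0},
    {"tx": 0, "ty": 0, "tz": 0.02, "rx": 0, "ry": 0, "rz": 0},
    {"tx": 0, "ty": 0, "tz": 0.01, "rx": 0, "ry": 0, "rz": 0},
    {"tx": 0, "ty": 0, "tz": 0, "rx": 0, "ry": 0, "rz": 0},
    {"tx": 0, "ty": 0, "tz": 0, "rx": 0, "ry": 0, "rz": 0},
    {"tx": 0, "ty": 0, "tz": 0, "rx": 0, "ry": 0, "rz": 0}
  ]
}}

```text
t: 22.05
tcp_pos: [497.2, -67.6, 55.6]
eef_rot: [3.141, 0.0, 1.312]
ft_force: [-0.5, -0.1, 2.4]
grip_width: 0.582
finger_force: 30.0
```

```bash
python3 -c "
from h import *
print(plane('scene',(230+227/4-.4,150+418/4-.4),12).round(1));delta([497,-67.5,54],1.3125);delta([564.2,183.7,130],1.3125)"
```

```text
[495.3 -66.6  12. ]
t 22.05 tcp [497.2 -67.6  55.6] rpy [3.1409 0.     1.312 ] F [-0.53 -0.09  2.4 ] w 55.3 ff 30.0
shift units after turn [ 0.002 -0.006  0.039] now [ 0.002 -0.006  0.039] turn [ 0.005  0.    -0.003]
t 22.05 tcp [497.2 -67.6  55.6] rpy [3.1409 0.     1.312 ] F [-0.53 -0.09  2.4 ] w 55.3 ff 30.0
shift units after turn [ 6.503  0.014 -1.861] now [ 6.503  0.012 -1.861] turn [ 0.005  0.    -0.003]
```

{"fn": "arm_command", "kwargs": {
  "plan": [
    {"tx": 0, "ty": 0, "tz": 0, "rx": 0, "ry": 0, "rz": 0},
    {"tx": 0, "ty": 0, "tz": 0, "rx": 0, "ry": 0, "rz": 0},
    {"tx": 0, "ty": 0, "tz": 0, "rx": 0, "ry": 0, "rz": 0},
    {"tx": 0, "ty": 0, "tz": 0, "rx": 0, "ry": 0, "rz": 0},
    {"tx": 0, "ty": 0, "tz": 0, "rx": 0, "ry": 0, "rz": 0},
    {"tx": 0, "ty": 0, "tz": 0, "rx": 0, "ry": 0, "rz": 0},
    {"tx": 0, "ty": 0, "tz": 0, "rx": 0, "ry": 0, "rz": 0},
    {"tx": 0, "ty": 0, "tz": 0, "rx": 0, "ry": 0, "rz": 0}
  ],
  "gripper": 95
}}

```text
t: 22.85
tcp_pos: [496.9, -67.5, 55.0]
eef_rot: [3.141, 0.0, 1.312]
ft_force: [-0.6, -1.0, -0.0]
grip_width: 0.998
finger_force: 0.0
```

{"fn": "arm_command", "kwargs": {
  "plan": [
    {"tx": 0, "ty": 0, "tz": -0.2, "rx": 0, "ry": 0, "rz": 0},
    {"tx": 0, "ty": 0, "tz": -0.5, "rx": 0, "ry": 0, "rz": 0},
    {"tx": 0, "ty": 0, "tz": -0.5, "rx": 0, "ry": 0, "rz": 0},
    {"tx": 0, "ty": 0, "tz": -0.5, "rx": 0, "ry": 0, "rz": 0},
    {"tx": 0, "ty": 0, "tz": -0.3, "rx": 0, "ry": 0, "rz": 0},
    {"tx": 0.3, "ty": 0, "tz": 0, "rx": 0, "ry": 0, "rz": 0},
    {"tx": 0.7, "ty": 0, "tz": 0, "rx": 0, "ry": 0, "rz": 0},
    {"tx": 0.8, "ty": 0, "tz": 0, "rx": 0, "ry": 0, "rz": 0},
    {"tx": 0.8, "ty": 0.01, "tz": 0, "rx": 0, "ry": 0, "rz": 0},
    {"tx": 0.8, "ty": 0, "tz": 0, "rx": 0, "ry": 0, "rz": 0},
    {"tx": 0.8, "ty": 0, "tz": 0, "rx": 0, "ry": 0, "rz": 0},
    {"tx": 0.8, "ty": 0, "tz": 0, "rx": 0, "ry": 0, "rz": 0},
    {"tx": 0.7, "ty": 0, "tz": 0, "rx": 0, "ry": 0, "rz": 0},
    {"tx": 0.5, "ty": 0, "tz": 0, "rx": 0, "ry": 0, "rz": 0},
    {"tx": 0.3, "ty": 0, "tz": 0, "rx": 0, "ry": 0, "rz": 0},
    {"tx": 0, "ty": 0, "tz": 0, "rx": 0, "ry": 0, "rz": 0},
    {"tx": 0, "ty": 0, "tz": 0, "rx": 0, "ry": 0, "rz": 0}
  ]
}}

```text
t: 24.55
tcp_pos: [563.3, 183.5, 134.2]
eef_rot: [-3.141, 0.001, 1.312]
ft_force: [0.3, -0.1, -0.1]
grip_width: 0.998
finger_force: 0.0
```

```bash
python3 -c "
from h import *
delta([564.2,183.7,54],1.3125)"
```

```text
t 24.55 tcp [563.3 183.5 134.2] rpy [-3.1405e+00  1.0000e-03  1.3123e+00] F [ 0.35 -0.14 -0.06] w 95.0 ff 0.0
shift units after turn [0.012 0.021 2.006] now [0.014 0.024 2.006] turn [-0.008  0.007 -0.001]
```

{"fn": "arm_command", "kwargs": {
  "plan": [
    {"tx": 0.01, "ty": 0.02, "tz": 0.3, "rx": 0, "ry": 0, "rz": 0},
    {"tx": 0, "ty": 0, "tz": 0.5, "rx": 0, "ry": 0, "rz": 0},
    {"tx": 0, "ty": 0, "tz": 0.5, "rx": 0, "ry": 0, "rz": 0},
    {"tx": 0, "ty": 0, "tz": 0.4, "rx": 0, "ry": 0, "rz": 0},
    {"tx": 0, "ty": 0, "tz": 0.28, "rx": 0, "ry": 0, "rz": 0},
    {"tx": 0, "ty": 0, "tz": 0, "rx": 0, "ry": 0, "rz": 0},
    {"tx": 0, "ty": 0, "tz": 0, "rx": 0, "ry": 0, "rz": 0}
  ]
}}

```text
t: 25.25
tcp_pos: [564.9, 183.8, 55.9]
eef_rot: [3.141, -0.0, 1.312]
ft_force: [0.7, 0.3, 0.9]
grip_width: 0.997
finger_force: 0.0
```

{"fn": "arm_command", "kwargs": {
  "plan": [
    {"tx": 0, "ty": 0, "tz": 0, "rx": 0, "ry": 0, "rz": 0},
    {"tx": 0, "ty": 0, "tz": 0, "rx": 0, "ry": 0, "rz": 0},
    {"tx": 0, "ty": 0, "tz": 0, "rx": 0, "ry": 0, "rz": 0},
    {"tx": 0, "ty": 0, "tz": 0, "rx": 0, "ry": 0, "rz": 0},
    {"tx": 0, "ty": 0, "tz": 0, "rx": 0, "ry": 0, "rz": 0},
    {"tx": 0, "ty": 0, "tz": 0, "rx": 0, "ry": 0, "rz": 0},
    {"tx": 0, "ty": 0, "tz": 0, "rx": 0, "ry": 0, "rz": 0},
    {"tx": 0, "ty": 0, "tz": 0, "rx": 0, "ry": 0, "rz": 0}
  ],
  "gripper": 50
}}

```text
t: 26.05
tcp_pos: [564.9, 183.9, 55.9]
eef_rot: [3.141, -0.0, 1.312]
ft_force: [0.9, -0.2, -0.2]
grip_width: 0.582
finger_force: 30.0
```

{"fn": "arm_command", "kwargs": {
  "plan": [
    {"tx": 0, "ty": 0, "tz": -0.15, "rx": 0, "ry": 0, "rz": 0},
    {"tx": 0, "ty": 0, "tz": -0.25, "rx": 0, "ry": 0, "rz": 0},
    {"tx": 0, "ty": 0, "tz": -0.4, "rx": 0, "ry": 0, "rz": 0},
    {"tx": 0, "ty": 0, "tz": -0.4, "rx": 0, "ry": 0, "rz": 0},
    {"tx": 0, "ty": 0, "tz": -0.5, "rx": 0, "ry": 0, "rz": 0},
    {"tx": 0, "ty": 0, "tz": -0.5, "rx": 0, "ry": 0, "rz": 0},
    {"tx": 0, "ty": 0, "tz": -0.5, "rx": 0, "ry": 0, "rz": 0},
    {"tx": 0, "ty": 0, "tz": -0.5, "rx": 0, "ry": 0, "rz": 0},
    {"tx": 0, "ty": 0, "tz": -0.5, "rx": 0, "ry": 0, "rz": 0},
    {"tx": 0, "ty": 0, "tz": -0.4, "rx": 0, "ry": 0, "rz": 0},
    {"tx": 0, "ty": 0, "tz": -0.35, "rx": 0, "ry": 0, "rz": 0},
    {"tx": 0, "ty": 0, "tz": -0.25, "rx": 0, "ry": 0, "rz": 0},
    {"tx": 0, "ty": 0, "tz": 0, "rx": 0, "ry": 0, "rz": 0},
    {"tx": 0, "ty": 0, "tz": 0, "rx": 0, "ry": 0, "rz": 0},
    {"tx": 0, "ty": 0, "tz": 0, "rx": 0, "ry": 0, "rz": 0},
    {"tx": 0, "ty": 0, "tz": 0, "rx": 0, "ry": 0, "rz": 0},
    {"tx": 0, "ty": 0, "tz": 0, "rx": 0, "ry": 0, "rz": 0},
    {"tx": 0, "ty": 0, "tz": 0, "rx": 0, "ry": 0, "rz": 0}
  ]
}}

```text
t: 27.85
tcp_pos: [564.5, 183.8, 243.3]
eef_rot: [-3.141, 0.0, 1.312]
ft_force: [-0.1, -0.1, -4.8]
grip_width: 0.578
finger_force: 30.0
```

```bash
python3 - <<'E'
from h import *
a=robot.get_image("scene");print(robot.observe()['ft_force'],robot.observe()['dq'].round(4))
cv2.imwrite("pics/s5.png",cv2.resize(a[120:300,220:460],None,fx=3.3,fy=3.3,interpolation=cv2.INTER_CUBIC)[:,:,::-1])
E
```

```text
[-0.31665898  1.3014938  -5.13644756] [ 0.0009 -0.0026 -0.0032 -0.0007  0.0006 -0.0012]
```

View pics/s5.png

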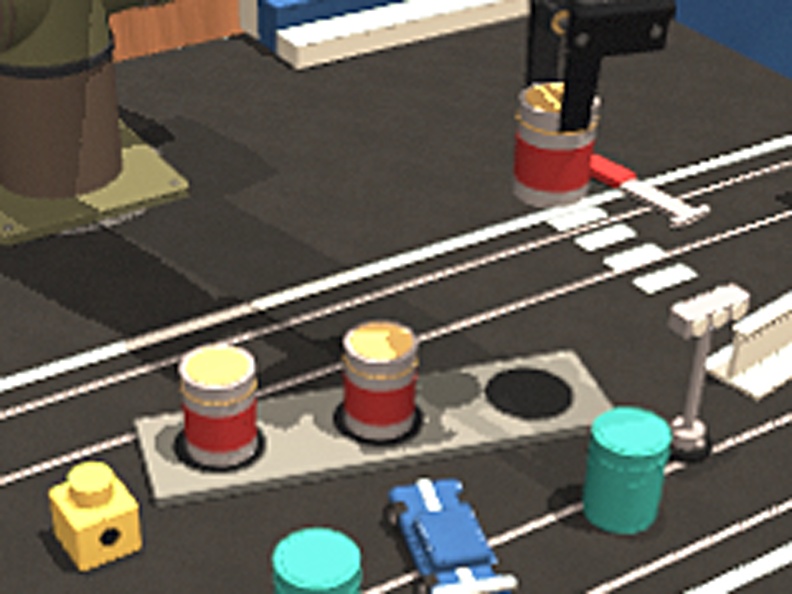

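Tin a is held upright at crop (555,150), with its underside at about 199 mm. Tins b and c stand centred on their discs at (380,415) and (220,445), and nothing else has moved.

```bash
python3 -c "
from workcell import robot
print(robot.hand_in())"
```

```text
the job is handed in; nothing more can be done
None
```

I handed the job in with tin_a, the tin nearest the post and the heaviest at about 5.1 N, held upright and still with its underside about 20 cm above the table; tin_b (3.3 N) and tin_c (2.7 N) are back upright in the middle of their discs.

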